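# Clamp shut a watch pressure tester

### The job

A watch lies ready in the water-resistance tester: swing the lid down shut, then clamp it with the captive star knob at its front. Press the knob lightly down on the stud and first turn it backwards (anticlockwise) just until you feel the thread drop in, then turn it forwards (clockwise) until its hub is down on the lid and finger-tight, without ever forcing the thread, and let go. Leave the watch and the other things on the bench where they are.

Things in the scene. Friction and masses are not known exactly. Their poses are not given: they have to be found in the camera images.
- tester: Grey cast pressure tester, fixed to the bench: housing 225 x 150 mm, 55 mm high, round open chamber (124 mm across, rim 97 mm high) on it. Origin on the bench under the chamber's axis; x points from the clamp stud (x = -95 mm, y = 0) to the lid's hinge (x = +72 mm), z up. A gauge pod up to 70 mm high stands at its -y side, 70 to 130 mm from the middle.
- lid (a joint): Hinge of the aluminium lid with a clear window (12 mm thick, 124 mm across; a 46 mm wide tongue at its front carries the star knob): 0 = shut, grows as it opens (rad). The hinge is stiff: the lid stays at any angle and must be pushed right down with about 3 N at the knob, on whose top one may push.
- lid_hinge (a point): Point on the lid's hinge axis (which runs along the tester's y), in the lid's middle plane, at the height of the lid's underside. The knob's axis is 167 mm from it towards the tester's -x (lid shut); the top of the lid is 12 mm above it.
- knob_grip (a point): Point on the star knob's axis at mid height of its lobes; moves with the knob, z up along the axis. Lobed part 26 mm high (13 mm either side), 44 mm over its six lobes, 39.7 mm over two opposite hollows, where flat fingers bear on four lobes. Below it a 40 mm round hub 10 mm high. Lid shut: this point is 35.5 mm above the top of the lid with the knob raised, 23 mm when home.
- knob_drop (a joint): How far the captive knob is pushed down along its axis (m): 0 = raised by its spring (1.6 N there, 6.6 N fully down), 0.0125 = home, hub on the lid. With the lid shut, the thread ends meet at 0.0035 to 0.005; turning backwards then lifts the knob 1.9 mm per rad until it drops about 6 mm into the thread, to about 0.009. Not started, it springs up when let go.
- star_knob (a joint): Turn of the black star knob (rad): 0 at the start, grows clockwise seen from above (forwards, tightening); negative is backwards. At 0 a lobe points along the tester's x, so hollows lie 30 degrees either side of it. The thread drops in somewhere between 0.4 and 1.5 rad backwards (unseen, different each time; stop there); from there it is about 2.2 rad forwards to home.
- knob_thread: The threaded steel sleeve (33 mm) under the star knob, one piece with it; goes through the lid's tongue onto the stud. Origin on the knob's axis at the underside of the hub (23 mm below knob_grip), z up. A press of 8 to 12 N on the knob, spring included, keeps the threads in touch. Finger-tight is 0.2 to 0.5 rad of turn after the hub touches the lid (each 0.1 rad adds about 4 N on the thread).
- stud: Fixed upright steel clamp stud in front of the chamber, 29 mm thick, its threaded end 27 mm across, top 102 mm above the bench. Two-start right-hand thread, 12.2 mm per turn, 0.7 mm axial play. Origin on its axis, on the housing's top; z up. Where its thread begins is not shown by its pose.
- watch: Steel watch head without strap, 41 mm across, 11 mm high, lying loose in the chamber; origin under its middle. Stays there.
- loupe: Bystander: green eye loupe, 44 mm across, 30 mm high; origin under its middle.
- parts_tray: Bystander: round black parts tray with four compartments, 80 mm across, 12 mm high; origin under its middle.
- screwdriver: Bystander: screwdriver lying flat, 130 mm long, 26 mm thick; origin under its middle, x along it towards the blade.
- case_cushion: Bystander: cream-coloured case cushion, 60 mm across, 20 mm high; origin under its middle.
- glass_jar: Bystander: small glass jar with a white cap, 56 mm across, 45 mm high; origin under its middle.
- chamber (a point): Middle of the chamber's inner floor, 65.6 mm above the bench; the chamber is 104 mm wide inside.

How it is judged:
On the way, in this order (a step that is already met when the one before it is completed fails the run):
1. the lid is shut (value of joint lid below 0.03 rad), for 0.2 s.
2. the knob, turned backwards on the stud, has dropped into the thread (value of joint lid below 0.03 rad and value of joint star_knob below -0.35 rad and value of joint knob_drop above 0.0076 m), for 0.1 s.
At the end, for the whole second after the job is handed in: The lid is shut (within 0.03 rad), the star knob is down on it (within 0.6 mm of home) and held there finger-tight by the thread (over 8 N on the thread), and the watch rests in the chamber (value of joint lid below 0.03 rad and value of joint knob_drop above 0.0119 m and contact force between knob_thread and stud above 8 N and linear speed of watch below 0.01 m/s and distance between watch and chamber below 0.04 m); the robot touches nothing.
It fails at once if the thread ends are pressed together with over 25 N before the thread has dropped in (value of joint knob_drop below 0.0075 m and contact force between knob_thread and stud above 25 N).
It fails at once if the thread is forced: over 50 N on it (contact force between knob_thread and stud above 50 N).
It fails at once if the knob is turned forwards under pressure on the thread ends before the thread has dropped in (value of joint star_knob above 0.25 rad and value of joint knob_drop below 0.0075 m and contact force between knob_thread and stud above 2 N).
It fails at once if the knob is turned backwards beyond 1.8 rad, well past where the thread drops in (value of joint star_knob below -1.8 rad).
It fails at once if the watch or a bystander is moved by over 20 mm (distance of any of loupe, parts_tray, screwdriver, case_cushion, glass_jar, watch from where it was at the start of the episode above 0.02 m).
It also fails if it takes over 72 s, if anything falls off the work surface, if the arm or the gripper's body presses on something with over 40 N, if the wrist force passes 120 N, or if a joint passes its speed limit or range.

### The arm

A 6-joint arm with a two-finger parallel gripper is mounted at the origin on the work surface. World frame = base frame: x ahead of the robot, y to its left, z up, the work surface at z = 0. Lengths are in m, angles in rad, forces in N, time in s.
With the tool pointing down it reaches from about 0.325 to 0.9 m from the base axis. Payload 3.5 kg.
Tool frame: the origin (TCP) lies between the finger pads; the fingertips stand 19 mm ahead of it and the grasp point (between the pads) is the TCP; z points along the fingers, y is the line along which they close (so a half turn about z gives the same grasp; the last joint's range is limited). The gripper opens to 85 mm and grips with 20 to 120 N. Pads are 22 mm wide; open, the fingers measure 114 mm over their backs; the gripper's body (76 mm by 85 mm) begins 54 mm behind the grasp point. The pads swing forward as they close: fully open they stand 13 mm farther back than shut.
Start: joints at [1.018, 0.276, -0.026, 1.268, 0, 1.467], TCP at [0.272, 0.563, 0.213] pointing down, gripper open.
Joint ranges: [-3.12, 3.12], [-0.85, 1.88], [-1.08, 1.24], [-1.95, 2.15], [-1.57, 1.53], [-3.14, 3.14]. Speed limits (rad/s): [2.57, 2.57, 3.14, 3.14, 3.14, 3.14].

### API

Orientations are given as a rotation vector (axis times angle).
In Python, from cell import bot, cams, ticket gives the robot as it stands.
- The arm moves only by the tool send_rows, never from a script. Its argument "deltas" is a list of rows, each a list of 3 entries, a list of its own where there are three numbers: the turn, a rotation vector about the tool's x, y, z in rad, then the shift along the tool's x, y, z in cm, then the opening, from 0 (shut) to 1 (fully open). In form: [[[ax, ay, az], [dx, dy, dz], claw], ...]. A call has 1 to 10 rows; each row shifts and turns the commanded pose from where the row before left it, along the tool's axes as they then stand; what a row does not reach is not made up. A row lasts 1/12 s, in which the tool goes at most 41.7 mm and 7.16 degrees, less where a joint would pass 70% of its speed; a pose out of reach is approached as far as the arm can. A call is refused whole if a number of a shift passes 4.17 or a number of a turn 0.125, either way. A call with a gripper value outside its range is refused whole. The fingers move at their own pace and stop on an object; "grip_force" is the grip in N (left out, the last holds). Time passes only in rows, so rows that do not move let the fingers close. It gives the time, the measured TCP pose, the force, the opening and the grip force at its end, in the units of the state.
- bot.sense(): the state, without advancing time (a new reading comes with each control period).
- cams.snapshot(name): name is "side" or "top" or "wrist"; returns (picture, depth): 420x560x3 uint8, red, green, blue; 420x560 float32, m along the optical axis (not along the pixel's ray), 0 where there is no reading.
- cams.calibration(name): a dict with "fovy" (degrees; the focal length in pixels is half the picture's height over the tangent of half this angle, whatever the lens; pixels are square), "cx", "cy" (the principal point, pixels), "world_from_camera" (4x4, takes a point from camera to world coordinates); the wrist camera has in their place "mount" (4x4, takes a point from camera to tool coordinates, whose origin is the TCP and whose axes are the flange's). Camera axes: x right, y up, looking along -z (the intrinsics and any distortion apply to the point x, -y, -z); pixel columns grow to the right and rows downward; lengths in m; the calibration is good to about 2 mm. A picture is of the moment at which its call begins: read the wrist's pose just before it. calibration takes no time and is no camera call.
- ticket.hand_in(): hands the job in; it is judged then, once.
The state is a dict: "time_s": time; "joints": joint angles; "dq": joint speeds; "joint_efforts": joint torques, N m; "eef_pos": TCP position; "orientation": TCP orientation; "force": force on the tool from outside, world axes, zero at the start; "torque": the same for the moment, N m; "grip_width": finger opening in m; "gripper_force": force on a finger pad.
Only numpy, scipy, OpenCV 4.12 (cv2) and the standard library are available. Lean on these libraries where they do the work, as an engineer would, in place of code of your own. Each camera call takes 0.05 s, during which the arm holds its last target. There are 200 camera calls.

## Working session

There is one attempt and no reset: what is moved stays moved. The work goes in short steps, Python scripts to look and compute and a tool call to move; the robot and the scene stay as the last step left them, time stands still between calls to the robot, and variables do not carry over. Pictures are saved under pics/ and viewed, at most 10 in all, crops included, and the job is handed in when it is done.

Besides the shell and the picture viewer there is one more tool, called after "Request:" by a JSON object that holds its "api" and its "payload". send_rows: Moves the arm, as the interface text tells. Its arguments: {"type":"object","properties":{"deltas":{"type":"array"},"grip_force":{"type":"number"}},"required":["deltas"]}

```bash
ls; mkdir -p pics
cat > h.py <<'E'
import numpy as np, cv2
from cell import bot,cams,ticket
from scipy.spatial.transform import Rotation as R
def T():
    s=bot.sense(); M=np.eye(4); M[:3,:3]=R.from_rotvec(s['orientation']).as_matrix(); M[:3,3]=s['eef_pos']; return M
def snap(n,f=None):
    t=T(); p,d=cams.snapshot(n); c=cams.calibration(n)
    W=c['world_from_camera'] if n!='wrist' else t@np.array(c['mount'])
    if f: cv2.imwrite('pics/'+f,p[:,:,::-1])
    return p,d,np.array(W),c
def pts(d,W,c,h=420):
    f=h/2/np.tan(np.radians(c['fovy'])/2)
    v,u=np.mgrid[:d.shape[0],:d.shape[1]]
    P=np.stack([(u-c['cx'])/f*d,-(v-c['cy'])/f*d,-d],-1)
    return P@W[:3,:3].T+W[:3,3]
E
python3 - <<'E'
from h import *
s=bot.sense();print({k:np.round(v,3) for k,v in s.items()})
ims=[]
for n in('top','side'):
    p,d,W,c=snap(n,n+'0.png');print({k:np.round(v,3) for k,v in c.items()})
    np.savez(n+'0.npz',p=p,d=d,P=pts(d,W,c)); print((d>0).mean())
print({k:np.round(v,3) for k,v in cams.calibration('wrist').items()})
E
```

```text
pics
{'time_s': np.float64(0.0), 'joints': array([ 1.018,  0.277, -0.028,  1.268, -0.   ,  1.467]), 'dq': array([ 0.002, -0.001,  0.001, -0.001, -0.001, -0.   ]), 'joint_efforts': array([ 1.0000e-03, -4.4551e+01,  2.9520e+01,  1.6000e-02, -0.0000e+00,
       -0.0000e+00]), 'eef_pos': array([0.271, 0.562, 0.212]), 'orientation': array([-7.010e-01, -3.062e+00,  3.000e-03]), 'force': array([ 0.116, -0.339, -0.184]), 'torque': array([0.006, 0.002, 0.045]), 'gripper_force': np.float64(0.0), 'grip_width': np.float64(0.085)}
{'fovy': np.float64(49.374), 'cx': np.float64(279.811), 'cy': np.float64(200.231), 'world_from_camera': array([[-0.019,  0.995, -0.097,  0.453],
       [-1.   , -0.019, -0.007, -0.018],
       [-0.009,  0.097,  0.995,  1.181],
       [ 0.   ,  0.   ,  0.   ,  1.   ]])}
0.996203231292517
{'fovy': np.float64(49.69), 'cx': np.float64(282.411), 'cy': np.float64(208.63), 'world_from_camera': array([[ 0.7  ,  0.535, -0.472,  0.095],
       [-0.714,  0.512, -0.478, -0.488],
       [-0.015,  0.672,  0.74 ,  0.857],
       [ 0.   ,  0.   ,  0.   ,  1.   ]])}
0.9958588435374149
{'fovy': np.float64(70.463), 'cx': np.float64(278.524), 'cy': np.float64(206.197), 'mount': array([[-0.   ,  0.955,  0.296,  0.077],
       [ 1.   ,  0.   , -0.   ,  0.001],
       [-0.   ,  0.296, -0.955, -0.16 ],
       [ 0.   ,  0.   ,  0.   ,  1.   ]])}
```

View pics/top0.png

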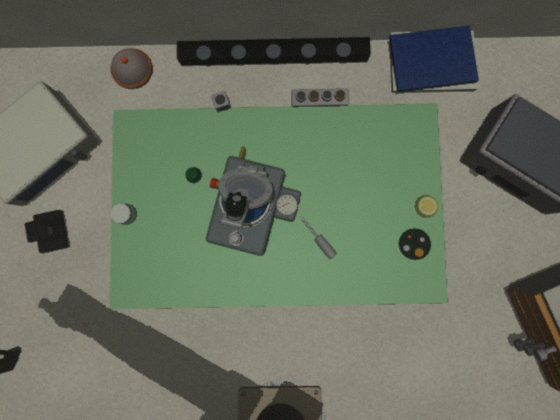

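View pics/side0.png

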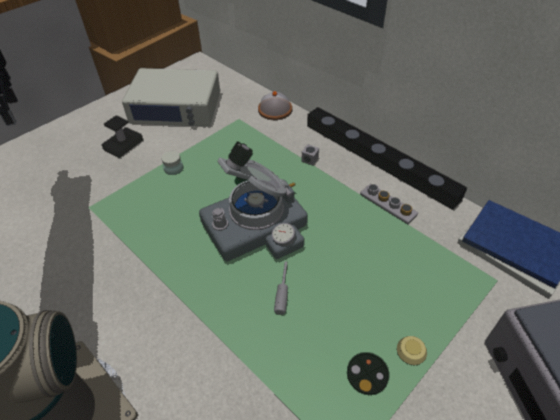

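```bash
python3 - <<'E'
from h import *
z=np.load('top0.npz');P=z['P'];p=z['p']
sub=P[150:260,195:310]
for name,lo,hi in(('bench',-.02,.02),('housing',.048,.062)):
    m=(sub[...,2]>lo)&(sub[...,2]<hi);print(name,m.sum(),np.median(sub[m][:,2]))
m=(P[...,2]>.04)&(P[...,2]<.067);m[:, :200]=0;m[:,300:]=0;m[:145]=0;m[260:]=0
q=P[m][:,:2].astype(np.float32);r=cv2.minAreaRect(q);print(r)
# stud
for (u,v) in((236,238),(236,207),(235,215),(287,204),(245,207)):
    print((u,v),np.round(P[v,u],3))
w=P[228:250,225:248];mm=(w[...,2]>.085);print('stud',mm.sum(),w[mm].mean(0),np.median(w[mm],0))
for f in('top0','side0'):
    z=np.load(f+'.npz');P=z['P'];p=z['p'].astype(int)
    m=(p.max(-1)<40)&(P[...,2]>.12)&(P[...,0]>.35)&(P[...,0]<.65)&(abs(P[...,1]-.1)<.15)
    vv,uu=np.nonzero(m);Q=P[m];print(f,m.sum(),uu.min(),uu.max(),vv.min(),vv.max(),np.round(np.median(Q,0),3),Q.min(0),Q.max(0))
    i=np.argmax(np.where((abs(P[...,0]-.5)<.15)&(abs(P[...,1]-.08)<.15),P[...,2],0));print(P.reshape(-1,3)[i])
E
python3 - <<'E'
import cv2
a=cv2.imread('pics/top0.png')[140:265,190:310];b=cv2.imread('pics/side0.png')[130:265,190:310]
a=cv2.resize(a,None,fx=3.3,fy=3.3,interpolation=cv2.INTER_CUBIC);b=cv2.resize(b,(396,412),interpolation=cv2.INTER_CUBIC)[:412]
import numpy as np
cv2.imwrite('pics/c1.png',np.hstack([a,b[:a.shape[0]]]) if b.shape[0]>=a.shape[0] else np.hstack([a[:b.shape[0]],b]))
E
```

```text
bench 6439 -0.00018263524925798968
housing 2497 0.054139476267373476
((0.5493820905685425, 0.06982356309890747), (0.22789351642131805, 0.2436678558588028), 63.14059829711914)
(236, 238) [0.471 0.094 0.102]
(236, 207) [0.531 0.078 0.256]
(235, 215) [0.516 0.081 0.242]
(287, 204) [ 0.552 -0.028  0.061]
(245, 207) [0.536 0.064 0.197]
stud 110 [0.47162982 0.0975461  0.11110477] [0.47100813 0.09888595 0.09879208]
top0 346 11 543 42 417 [0.532 0.079 0.251] [ 0.45332941 -0.01799459  0.2064571 ] [0.56420075 0.10085257 1.18122065]
[ 0.45332941 -0.01799459  1.18122065]
side0 283 230 250 143 165 [0.528 0.07  0.247] [0.51291304 0.05957461 0.22543038] [0.55429365 0.09883648 0.26655881]
[0.52974424 0.07834785 0.26655881]
```

View pics/c1.png

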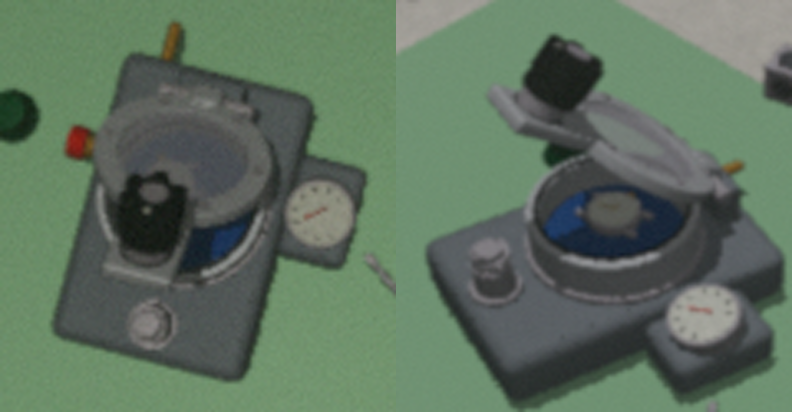

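```bash
cat >> h.py <<'E'
def go(x,y,z,yaw=None):
    t=T(); d=t[:3,:3].T@(np.array([x,y,z])-t[:3,3])*100
    print('shift cm',d.round(2))
    if yaw is not None:
        Y=np.degrees(np.arctan2(t[1,1],t[0,1])); print('yaw y',Y.round(2),'az',np.radians(Y-yaw).round(3),'tilt',t[:3,2].round(3))
E
python3 -c "
from h import *
go(.531,.079,.31,75)"
```

```text
shift cm [-44.39 -32.24  -9.76]
yaw y 64.23 az -0.188 tilt [-0.001 -0.002 -1.   ]
```

Request:
{"api": "send_rows", "payload": {"deltas": [[[0,0,0],[-1.5,-1,-3.2],0],[[0,0,0],[-1.5,-1,-3.2],0],[[0,0,0],[-1.5,-1,-3.2],0],[[0,0,0],[-3.1,-2.3,0],0],[[0,0,0],[-3.1,-2.3,0],0],[[0,0,0],[-3.1,-2.3,0],0],[[0,0,0],[-3.1,-2.3,0],0],[[0,0,0],[-3.1,-2.3,0],0],[[0,0,0],[-3.1,-2.3,0],0],[[0,0,0],[-3.1,-2.3,0],0]]}}

```text
time_s: 0.93
eef_pos: [0.4248, 0.2751, 0.3085]
orientation: [-0.7, -3.062, 0.001]
force: [0.6, 0.5, 0.1]
grip_width: 0.0
gripper_force: 0.0
```

Request:
{"api": "send_rows", "payload": {"deltas": [[[0,0,0],[-3.1,-2.3,0],0],[[0,0,0],[-3.1,-2.3,0],0],[[0,0,0],[-3.1,-2.3,0],0],[[0,0,0],[-3.1,-2.3,0],0],[[0,0,-0.1],[0,0,0],0],[[0,0,-0.088],[0,0,0],0],[[0,0,0],[0,0,0],0],[[0,0,0],[0,0,0],0]]}}

```text
time_s: 1.6
eef_pos: [0.4961, 0.1399, 0.3084]
orientation: [-0.414, -3.113, 0.0]
force: [0.5, 1.1, -0.3]
grip_width: -0.0002
gripper_force: 0.0
```

Run:
```python
from h import *
s=bot.sense();print(s['time_s'],s['joints'].round(3),s['force'].round(2),s['eef_pos'])
go(.531,.079,.31,75)
p,d,W,c=snap('wrist','w1.png');np.savez('w1.npz',p=p,d=d,P=pts(d,W,c))
```

```text
1.6 [ 0.149  0.045 -0.101  1.426  0.     0.414] [ 0.49  1.13 -0.28] [0.49605163 0.13992204 0.30842527]
shift cm [-4.97 -4.97 -0.16]
yaw y 74.85 az -0.003 tilt [-0.001 -0.    -1.   ]
```

View pics/w1.png

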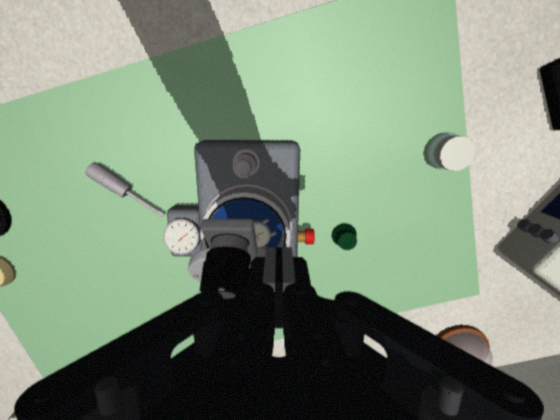

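Run:
```python
from h import *
z=np.load('w1.npz');P=z['P'];p=z['p']
m=(abs(P[...,2]-.054)<.006);m[:138]=0;m[190:]=0;m[:,:185]=0;m[:,305:]=0
q=P[m][:,:2]
print('front part rect',cv2.minAreaRect(q.astype(np.float32)))
# per-column front edge, left/right edges
rows=range(150,185,3)
L=np.array([P[r,np.nonzero(m[r])[0][0]] for r in rows]);Rr=np.array([P[r,np.nonzero(m[r])[0][-1]] for r in rows])
for E in(L,Rr): 
    k=np.polyfit(E[:,0],E[:,1],1);print('edge yaw',np.degrees(np.arctan(k[0])),k)
w=P[145:180,225:265];mm=(w[...,2]>.094)&(w[...,2]<.11);print(mm.sum(),w[mm].mean(0),(w[mm].min(0)+w[mm].max(0))/2)
```

```text
front part rect ((0.4783703684806824, 0.09922300279140472), (0.14765627682209015, 0.06680898368358612), 75.17530822753906)
edge yaw -14.741393744339407 [-0.26311742  0.15058901]
edge yaw -14.901632144997352 [-0.26610993  0.30174865]
334 [0.47207388 0.10131054 0.09906419] [0.47239442 0.10091177 0.09826532]
```

Request:
{"api": "send_rows", "payload": {"deltas": [[[0,0,0],[-1.7,-1.7,0],0],[[0,0,0],[-1.7,-1.7,0],0],[[0,0,0],[-1.6,-1.6,0],0],[[0,0,0],[0,0,0],0]]}}

```text
time_s: 1.98
eef_pos: [0.5332, 0.077, 0.3086]
orientation: [0.415, 3.113, -0.002]
force: [1.2, -0.4, 0.5]
grip_width: 0.0001
gripper_force: 0.0
```

Request:
{"api": "send_rows", "payload": {"deltas": [[[0,0,0],[0,0.7,0.9],0],[[0,0,0],[0,0,0.9],0],[[0,0,0],[0.2,0,0.8],0],[[0,0,0],[0.7,0,0.7],0],[[0,0,0],[0.7,0,0.7],0],[[0,0,0],[0.7,0,0.7],0],[[0,0,0],[0.6,0,0.7],0],[[0,0,0],[0,0,0],0]]}}

```text
time_s: 2.65
eef_pos: [0.5026, 0.0936, 0.2531]
orientation: [-0.408, -3.111, 0.001]
force: [-0.7, -1.4, -1.1]
grip_width: 0.0001
gripper_force: 0.0
```

Run:
```python
from h import *
s=bot.sense();print(s['force'].round(2))
p,d,W,c=snap('side');a=p[120:270,180:330];cv2.imwrite('pics/s2.png',cv2.resize(a,None,fx=3,fy=3)[:,:,::-1])
```

```text
[-0.68 -1.35 -1.08]
```

View pics/s2.png

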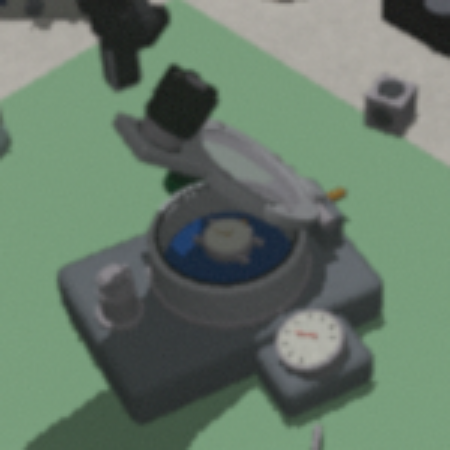

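Request:
{"api": "send_rows", "payload": {"deltas": [[[0,0,0],[0.2,0,-1.6],0],[[0,0,0],[0,0,-1.6],0],[[0,0,0],[0,0,-1.5],0],[[0,0,0],[-1.5,0,0],0],[[0,0,0],[-1.5,0,0],0],[[0,0,0],[-1.5,0,0],0],[[0,0,0],[0,0,0],0],[[0,0,0],[0,0,1.0],0],[[0,0,0],[0,0,0.9],0],[[0,0,0],[0,0,0],0]]}}

```text
time_s: 3.53
eef_pos: [0.5448, 0.0821, 0.2801]
orientation: [-0.409, -3.11, 0.001]
force: [-0.7, 0.0, 0.0]
grip_width: 0.0002
gripper_force: 0.0
```

Request:
{"api": "send_rows", "payload": {"deltas": [[[0,0,0],[0,0,1.2],0],[[0,0,0],[0.5,0,0.3],0],[[0,0,0],[0.5,0,0.3],0],[[0,0,0],[1.2,0,1.0],0],[[0,0,0],[0,0,0],0]]}}

```text
time_s: 3.95
eef_pos: [0.5223, 0.0882, 0.2531]
orientation: [-0.408, -3.11, 0.001]
force: [-0.7, 0.5, -0.4]
grip_width: 0.0003
gripper_force: 0.0
```

Run:
```python
from h import *
p,d,W,c=snap('side');P=pts(d,W,c).reshape(-1,3);q=p.reshape(-1,3)
m=(q.max(-1)<45)&(P[:,2]>.1)&(P[:,2]<.3)&(abs(P[:,0]-.52)<.08)&(abs(P[:,1]-.08)<.06);print(m.sum(),np.median(P[m],0))
a=p[120:270,180:330];cv2.imwrite('pics/s3.png',cv2.resize(a,None,fx=3,fy=3)[:,:,::-1])
```

```text
368 [0.52654147 0.07365623 0.24994523]
```

View pics/s3.png

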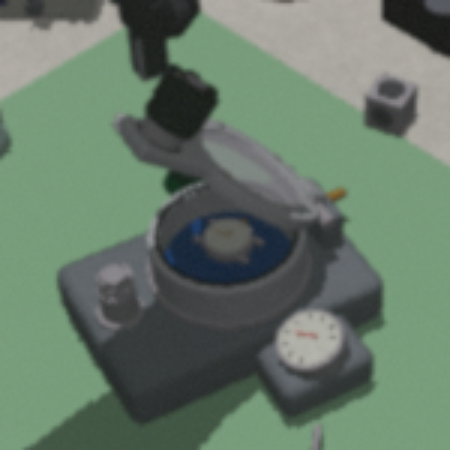

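Run:
```python
from h import *
ex=np.array([.967,-.256]);ey=np.array([.256,.967])
z=np.load('top0.npz');P=z['P'];p=z['p']
for v in range(192,226,3):
    for u in range(224,250,4):
        q=P[v,u];r=q[:2]-[.633,.058];print('(%d %d %d)%3d'%(-r@ex*1e3,r@ey*1e3,q[2]*1e3,p[v,u].max()),end=' ')
    print()
t=T()[:3,3];r=t[:2]-[.633,.058];print(-r@ex,r@ey)
```

```text
(73 36 176) 97 (70 29 167) 80 (68 20 167) 72 (72 2 238) 62 (63 3 163) 60 (61 -5 166) 96 (58 -13 159) 84 
(79 34 181) 96 (82 16 247) 44 (81 7 248) 30 (79 0 248) 59 (76 -7 242) 30 (68 -6 166) 83 (66 -15 167) 91 
(86 32 180) 82 (89 13 256) 31 (87 5 252) 58 (85 -2 251) 84 (83 -9 250) 68 (81 -17 247) 27 (73 -18 175) 89 
(85 47 67) 48 (95 11 258) 31 (93 3 257) 30 (91 -4 255) 55 (89 -11 255) 29 (86 -18 244) 28 (80 -20 181) 60 
(93 45 70) 46 (101 10 256) 32 (100 1 265) 29 (98 -6 266) 34 (95 -13 259) 28 (93 -21 257) 21 (87 -22 185) 66 
(101 40 92) 52 (107 9 249) 24 (105 0 264) 27 (103 -7 256) 25 (101 -14 254) 27 (98 -20 231) 31 (93 -24 191) 64 
(108 38 94) 75 (112 9 242) 25 (111 0 254) 30 (109 -7 248) 28 (107 -15 249) 25 (102 -19 203) 42 (93 -14 66) 40 
(119 18 218) 96 (118 7 240) 31 (117 -1 250) 31 (114 -8 241) 28 (112 -16 241) 25 (109 -20 206) 58 (100 -16 66) 43 
(126 16 222) 98 (124 8 226) 69 (122 -1 239) 48 (120 -9 239) 37 (118 -16 223) 43 (115 -22 209) 82 (107 -18 67) 46 
(132 14 228)104 (130 7 222) 82 (128 -2 231) 72 (126 -9 226) 69 (124 -17 220) 70 (121 -24 206) 54 (114 -19 65) 41 
(138 12 230)103 (136 4 231)127 (134 -3 229)113 (132 -11 229)101 (130 -19 226) 96 (124 -15 98) 40 (122 -24 95) 43 
(142 34 55) 87 (142 3 224) 82 (140 -4 227) 92 (138 -13 228)106 (136 -21 230)125 (131 -16 94) 72 (129 -25 90) 67 
0.11330388220507912 0.0010850727887591499
```

Request:
{"api": "send_rows", "payload": {"deltas": [[[0,0,0],[0.2,0,-1.6],0],[[0,0,0],[0,0,-1.6],0],[[0,0,0],[0,0,-1.0],0],[[0,0,0],[-1.5,-0.2,0],0],[[0,0,0],[-1.5,-0.2,0],0],[[0,0,0],[0,0,0],0],[[0,0,0],[0,0,1.0],0],[[0,0,0],[0,0,1.0],0],[[0,0,0],[0,0,0.5],0],[[0,0,0],[0,0,0],0]]}}

```text
time_s: 4.83
eef_pos: [0.5496, 0.0768, 0.2692]
orientation: [-0.409, -3.11, 0.001]
force: [-0.3, -0.6, -1.6]
grip_width: -0.0001
gripper_force: 0.0
```

Request:
{"api": "send_rows", "payload": {"deltas": [[[0,0,0],[0,0,0.5],0],[[0,0,0],[0,0,0.5],0],[[0,0,0],[0,0,0.5],0],[[0,0,0],[0,0,0],0]]}}

```text
time_s: 5.17
eef_pos: [0.551, 0.0767, 0.2556]
orientation: [-0.41, -3.113, 0.0]
force: [-0.3, 0.1, -0.5]
grip_width: 0.0002
gripper_force: 0.0
```

Run:
```python
from h import *
ex=np.array([.967,-.256]);ey=np.array([.256,.967])
ims=[]
for n in('side','top'):
    p,d,W,c=snap(n);a=p[110:270,180:340] if n=='side' else p[140:260,180:300]
    ims.append(cv2.resize(a,(400,400),interpolation=cv2.INTER_CUBIC))
    if n=='side':
        P=pts(d,W,c)
        for v in range(140,175,4):
            for u in range(215,256,5):
                q=P[v,u];r=q[:2]-[.633,.058];print('(%d %d %d)%3d'%(-r@ex*1e3,r@ey*1e3,q[2]*1e3,p[v,u].max()),end=' ')
            print()
cv2.imwrite('pics/s4.png',np.hstack(ims)[:,:,::-1])
```

```text
(24 349 0)155 (12 339 2)156 (-2 336 -1)156 (-13 325 1)157 (-26 319 0)155 (-39 311 0)118 (86 -6 274) 67 (-63 292 2)152 (-76 286 0)157 
(33 327 5)157 (18 328 -2)158 (6 318 0)157 (-4 307 2)155 (100 12 255) 69 (93 4 258) 50 (77 13 245)102 (-56 279 0)157 (-67 269 1)156 
(39 315 1)157 (26 310 -1)156 (15 300 0)157 (2 294 0)156 (108 -3 260) 33 (100 -9 261) 33 (88 -8 255) 62 (73 0 243)103 (-60 256 0)157 
(47 299 0)157 (35 291 0)155 (23 281 3)157 (115 10 242) 99 (110 -6 253) 32 (102 -12 253) 34 (93 -18 253) 32 (81 -16 247) 33 (-52 241 -1)156 
(55 280 3)156 (42 275 1)154 (30 268 1)157 (120 -1 243) 33 (113 -9 245) 36 (105 -18 249) 34 (94 -18 243) 36 (85 -21 242) 62 (-43 224 0)155 
(61 268 0)158 (137 13 228)140 (127 12 224)121 (122 -2 234) 65 (115 -12 237) 34 (108 -22 242) 33 (95 -18 233) 31 (51 53 158)132 (-34 207 1)150 
(68 256 -2)156 (142 5 226)124 (135 -6 232) 83 (126 -9 230) 77 (117 -14 229) 67 (108 -19 229) 31 (78 23 182) 55 (60 36 163)104 (44 42 151)111 
(77 235 3)155 (65 226 4)154 (139 -12 227) 80 (129 -15 225) 74 (117 -13 217) 69 (106 -13 213) 70 (87 4 188) 80 (71 14 173)134 (54 24 157)122 
(83 223 0)157 (71 216 0)157 (143 -20 225)112 (133 -23 222) 75 (122 -22 215) 78 (111 -21 210) 83 (97 -15 198) 80 (83 -9 186)105 (64 4 165)138
```

View pics/s4.png

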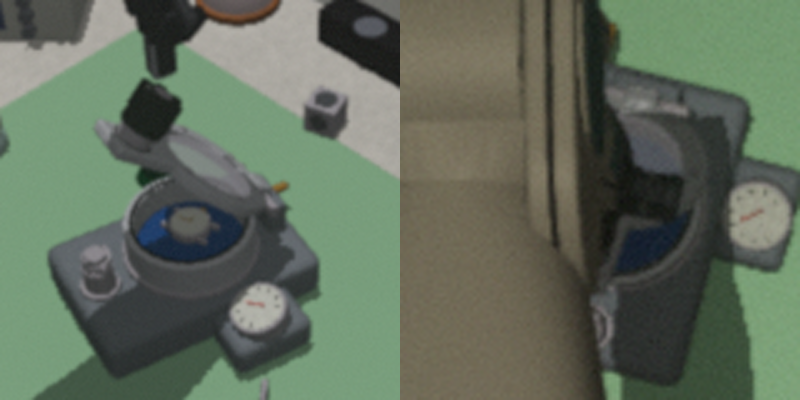

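Request:
{"api": "send_rows", "payload": {"deltas": [[[0,0,0],[0,0,0.5],0],[[0,0,0],[0,0,0.5],0],[[0,0,0],[0,0,0],0]]}}

```text
time_s: 5.52
eef_pos: [0.5511, 0.0766, 0.2457]
orientation: [-0.41, -3.113, 0.0]
force: [-0.2, 0.2, -0.6]
grip_width: -0.0002
gripper_force: 0.0
```

Request:
{"api": "send_rows", "payload": {"deltas": [[[0,0,0],[0,0,0.5],0],[[0,0,0],[0,0,0.5],0],[[0,0,0],[0,0,0],0]]}}

```text
time_s: 5.77
eef_pos: [0.5515, 0.0767, 0.236]
orientation: [-0.41, -3.114, -0.0]
force: [0.4, 0.3, 0.8]
grip_width: -0.0001
gripper_force: 0.7
```

Run:
```python
from h import *
ex=np.array([.967,-.256]);ey=np.array([.256,.967])
s=bot.sense();print(s['force'],s['eef_pos'])
p,d,W,c=snap('side');P=pts(d,W,c)
r=P[...,:2]-[.633,.058];D=-r@ex;
for v in range(128,170,4):
    for u in range(230,256,3):
        q=P[v,u];print('(%d %d %d)%3d'%(D[v,u]*1e3,(r[v,u]@ey)*1e3,q[2]*1e3,p[v,u].max()),end=' ')
    print()
```

```text
[0.38199079 0.33387169 0.80642545] [0.55153195 0.07669293 0.23601566]
(-38 375 2)157 (-46 372 1)157 (97 5 300) 65 (97 -8 309) 29 (94 -17 314) 32 (84 -9 304) 33 (96 -49 336) 31 (96 -60 343) 34 (92 -65 344) 34 
(-29 356 3)156 (-37 354 1)157 (-46 351 0)154 (97 -6 298) 50 (95 -17 305) 31 (97 -35 317) 30 (97 -48 326) 33 (95 -57 331) 30 (85 -49 322) 36 
(-22 343 0)156 (-30 339 0)158 (-38 335 0)157 (94 1 282) 62 (92 -6 286) 52 (96 -32 306) 35 (93 -39 309) 34 (-73 305 4) 93 (-84 308 -2)151 
(-14 327 -1)157 (-22 324 -2)158 (-27 314 2)159 (94 3 270) 85 (93 -8 277) 60 (90 -17 283) 32 (83 -15 279) 31 (75 -11 272)104 (-74 288 0)156 
(-5 308 0)156 (-11 301 3)146 (100 8 258) 36 (94 6 257) 43 (94 -8 268) 62 (91 -17 273) 32 (84 -14 268) 34 (78 -16 267) 93 (-66 274 -1)157 
(2 293 0)153 (107 10 249) 40 (107 -5 261) 34 (101 -8 260) 33 (95 -9 259) 51 (88 -8 255) 57 (-40 261 4)122 (-50 262 0)158 (-57 256 0)158 
(113 13 240) 74 (113 -3 252) 32 (109 -8 254) 34 (103 -11 253) 34 (100 -17 256) 34 (94 -19 255) 34 (86 -16 249) 31 (75 -7 238) 95 (-46 237 4)156 
(120 0 242) 31 (116 -6 244) 33 (111 -10 245) 36 (107 -16 248) 32 (102 -19 248) 33 (93 -15 241) 32 (89 -22 244) 34 (-32 228 2)106 (-39 224 1)158 
(124 -7 238) 35 (119 -12 240) 32 (114 -16 240) 32 (109 -19 240) 34 (102 -17 235) 34 (95 -18 233) 31 (90 -21 233) 71 (48 55 155)137 (-31 209 1)150 
(125 -7 228) 77 (121 -13 230) 56 (116 -17 231) 33 (110 -18 229) 31 (103 -19 227) 31 (77 24 181) 56 (65 36 165)105 (56 39 159)107 (46 44 150)108 
(129 -15 225) 72 (122 -13 220) 70 (117 -16 220) 69 (110 -16 217) 62 (96 1 195) 74 (86 6 187) 80 (76 13 176)130 (66 19 167)131 (57 22 161)123
```

Run:
```python
from h import *
z=np.load('w1.npz');P=z['P']
# tool frame then: pos .49605163 0.13992204 0.30842527, yaw y 74.85
for v in range(236,330,6):
    print(v,[tuple((P[v,u]*1e3).astype(int)) for u in(268,276,286,294)])
p,d,W,c=snap('wrist');P=pts(d,W,c);t=T()
Q=(P-t[:3,3])@t[:3,:3]*1e3
for v in range(200,300,6):
    print(v,[tuple(Q[v,u].astype(int))+(p[v,u].max(),) for u in(262,270,276,286,294)])
```

```text
236 [(np.int64(578), np.int64(102), np.int64(75)), (np.int64(585), np.int64(112), np.int64(66)), (np.int64(577), np.int64(129), np.int64(94)), (np.int64(599), np.int64(137), np.int64(50))]
242 [(np.int64(587), np.int64(100), np.int64(76)), (np.int64(594), np.int64(110), np.int64(66)), (np.int64(586), np.int64(127), np.int64(95)), (np.int64(607), np.int64(135), np.int64(54))]
248 [(np.int64(483), np.int64(138), np.int64(331)), (np.int64(485), np.int64(142), np.int64(330)), (np.int64(486), np.int64(147), np.int64(330)), (np.int64(617), np.int64(132), np.int64(52))]
254 [(np.int64(483), np.int64(139), np.int64(338)), (np.int64(484), np.int64(142), np.int64(337)), (np.int64(486), np.int64(147), np.int64(336)), (np.int64(627), np.int64(130), np.int64(52))]
260 [(np.int64(483), np.int64(139), np.int64(344)), (np.int64(484), np.int64(142), np.int64(343)), (np.int64(486), np.int64(147), np.int64(343)), (np.int64(491), np.int64(150), np.int64(335))]
266 [(np.int64(483), np.int64(139), np.int64(350)), (np.int64(484), np.int64(142), np.int64(349)), (np.int64(486), np.int64(147), np.int64(349)),
[... 6281 characters left out ...]
int64(11), np.int64(3), np.int64(-54), np.uint8(88)), (np.int64(13), np.int64(6), np.int64(-57), np.uint8(13))]
290 [(np.int64(14), np.int64(-5), np.int64(-63), np.uint8(13)), (np.int64(12), np.int64(-2), np.int64(-60), np.uint8(7)), (np.int64(8), np.int64(0), np.int64(-54), np.uint8(19)), (np.int64(12), np.int64(3), np.int64(-61), np.uint8(15)), (np.int64(14), np.int64(6), np.int64(-63), np.uint8(16))]
296 [(np.int64(12), np.int64(-5), np.int64(-65), np.uint8(7)), (np.int64(12), np.int64(-2), np.int64(-64), np.uint8(11)), (np.int64(5), np.int64(0), np.int64(-54), np.uint8(20)), (np.int64(12), np.int64(3), np.int64(-65), np.uint8(13)), (np.int64(12), np.int64(6), np.int64(-65), np.uint8(8))]
```

Request:
{"api": "send_rows", "payload": {"deltas": [[[0,0,0],[0,0,0.6],0],[[0,0,0],[0.6,0,0.4],0],[[0,0,0],[0.7,0,0.4],0],[[0,0,0],[0,0,0],0]]}}

```text
time_s: 6.2
eef_pos: [0.5367, 0.0804, 0.2215]
orientation: [-0.409, -3.111, 0.0]
force: [0.1, 0.4, 0.5]
grip_width: -0.0
gripper_force: 0.4
```

Request:
{"api": "send_rows", "payload": {"deltas": [[[0,0,0],[0.6,0,0.4],0],[[0,0,0],[0.6,0,0.5],0],[[0,0,0],[0.6,0,0.6],0],[[0,0,0],[0,0,0],0]]}}

```text
time_s: 6.53
eef_pos: [0.519, 0.085, 0.2061]
orientation: [-0.409, -3.111, 0.0]
force: [0.4, 0.3, 1.4]
grip_width: 0.0002
gripper_force: 0.3
```

Run:
```python
from h import *
ex=np.array([.967,-.256]);ey=np.array([.256,.967])
s=bot.sense();print(s['force'],s['eef_pos'])
p,d,W,c=snap('side');P=pts(d,W,c)
r=P[...,:2]-[.633,.058];D=-r@ex;
for v in range(140,176,4):
    for u in range(212,248,4):
        q=P[v,u];print('(%d %d %d)%3d'%(D[v,u]*1e3,(r[v,u]@ey)*1e3,q[2]*1e3,p[v,u].max()),end=' ')
    print()
```

```text
[0.39414396 0.28816996 1.41577341] [0.51898362 0.08504286 0.20612158]
(31 354 0)157 (21 349 -1)158 (128 20 273) 40 (135 -18 302) 33 (127 -18 299) 32 (122 -26 302) 33 (122 -46 316) 39 (116 -52 318) 53 (111 -58 320) 82 
(39 338 0)156 (29 330 0)155 (19 326 0)157 (129 0 278) 34 (127 -17 288) 35 (113 -2 272) 39 (128 -58 318) 40 (121 -60 316) 51 (114 -63 315) 44 
(46 322 0)157 (37 315 0)157 (26 309 0)157 (129 2 265) 64 (128 -16 279) 35 (129 -40 296) 32 (130 -62 312) 35 (123 -64 310) 38 (110 -53 297) 43 
(55 302 2)156 (44 299 0)156 (34 293 0)155 (25 284 2)141 (129 -17 269) 37 (129 -38 285) 32 (124 -45 288) 34 (111 -32 272) 74 (-23 255 1)156 
(62 286 2)156 (51 285 -1)156 (43 273 3)157 (33 267 3)149 (128 -9 252) 60 (121 -15 254) 33 (113 -15 250) 44 (-6 246 0)157 (-15 239 0)157 
(69 271 2)158 (59 267 0)156 (136 16 226)102 (130 11 226) 61 (128 -8 241) 56 (124 -18 246) 36 (114 -14 239) 36 (2 229 1)156 (-8 226 0)156 
(76 256 1)155 (66 251 0)157 (143 0 230) 38 (136 -3 230) 40 (128 -4 227) 63 (123 -14 233) 42 (109 -1 216) 41 (8 217 -1)157 (-1 212 -1)156 
(83 242 0)156 (73 238 0)151 (147 -4 225) 33 (140 -8 225) 34 (135 -18 229) 35 (125 -15 223) 34 (116 -16 219) 33 (78 53 146)146 (69 51 143)145 
(89 228 0)156 (80 223 -1)120 (149 -6 216) 34 (141 -9 215) 31 (137 -21 222) 30 (127 -17 214) 34 (119 -18 211) 56 (87 35 152)141 (75 39 143)121
```

Request:
{"api": "send_rows", "payload": {"deltas": [[[0,0,0],[0.6,0,0.6],0],[[0,0,0],[0.5,0,0.6],0],[[0,0,0],[0.5,0,0.6],0],[[0,0,0],[0.5,0,0.6],0],[[0,0,0],[0.5,0,0.6],0],[[0,0,0],[0.4,0,0.6],0],[[0,0,0],[0.4,0,0.6],0],[[0,0,0],[0,0,0],0]]}}

```text
time_s: 7.25
eef_pos: [0.4866, 0.0936, 0.1641]
orientation: [-0.409, -3.111, 0.001]
force: [-0.3, -0.8, -0.2]
grip_width: -0.0003
gripper_force: 0.0
```

Request:
{"api": "send_rows", "payload": {"deltas": [[[0,0,0],[0.4,0,0.6],0],[[0,0,0],[0.3,0,0.6],0],[[0,0,0],[0.3,0,0.6],0],[[0,0,0],[0.2,0,0.4],0],[[0,0,0],[0,0,0],0]]}}

```text
time_s: 7.67
eef_pos: [0.4758, 0.0966, 0.1426]
orientation: [-0.409, -3.112, 0.001]
force: [-0.4, -0.4, 0.1]
grip_width: -0.0003
gripper_force: 0.0
```

Request:
{"api": "send_rows", "payload": {"deltas": [[[0,0,0],[0,0,0.2],0],[[0,0,0],[0,0,0.2],0],[[0,0,0],[0,0,0],0]]}}

```text
time_s: 7.92
eef_pos: [0.4772, 0.0966, 0.1396]
orientation: [-0.41, -3.114, -0.0]
force: [-0.4, 1.4, 1.0]
grip_width: 0.0003
gripper_force: 0.3
```

Run:
```python
from h import *
ex=np.array([.967,-.256]);ey=np.array([.256,.967])
s=bot.sense();print(s['force'],s['eef_pos'])
p,d,W,c=snap('side');P=pts(d,W,c)
r=P[...,:2]-[.633,.058];D=-r@ex;L=r@ey
# lid surface: points in ring region
m=(D>20)&(D<135)&(abs(L)<55)&(P[...,2]>.085)&(P[...,2]<.2)
A=np.c_[D[m],L[m],np.ones(m.sum())];z=P[m][:,2]
k=np.linalg.lstsq(A,z,rcond=None)[0]
for i in range(4):
    e=z-A@k;g=abs(e)<.006;k=np.linalg.lstsq(A[g],z[g],rcond=None)[0]
print('lid plane',k,g.sum())
```

```text
[-0.38895491  1.35403693  1.0024956 ] [0.47724445 0.0966308  0.13963598]
lid plane [0. 0. 0.] 0
```

```bash
cat > lid.py <<'E'
from h import *
ex=np.array([.967,-.256]);ey=np.array([.256,.967])
def lid():
    p,d,W,c=snap('side');P=pts(d,W,c)
    r=P[...,:2]-[.633,.058];D=-r@ex;L=r@ey
    m=(D>.02)&(D<.14)&(abs(L)<.055)&(P[...,2]>.09)&(P[...,2]<.16)
    A=np.c_[D[m],L[m],np.ones(m.sum())];z=P[m][:,2];k=np.array([0,0,.109])
    for t in(.03,.012,.006,.004,.004):
        g=abs(z-A@k)<t;k=np.linalg.lstsq(A[g],z[g],rcond=None)[0]
    print('lid plane',k.round(3),g.sum())
if __name__=='__main__': lid()
E
python3 lid.py
```

```text
lid plane [0.012 0.001 0.107] 1539
```

Request:
{"api": "send_rows", "payload": {"deltas": [[[0,0,0],[0,0,0.2],0],[[0,0,0],[0,0,0.2],0],[[0,0,0],[0,0,0],0],[[0,0,0],[0,0,0],0]]}}

```text
time_s: 8.35
eef_pos: [0.4778, 0.0966, 0.1361]
orientation: [0.41, 3.114, 0.0]
force: [0.5, -0.4, 1.9]
grip_width: 0.0
gripper_force: 0.8
```

```bash
python3 lid.py; python3 -c "
from h import *
print(bot.sense()['force'])"
```

```text
lid plane [0.006 0.002 0.107] 1531
[ 0.20087101 -0.45515202  1.07250612]
```

Request:
{"api": "send_rows", "payload": {"deltas": [[[0,0,0],[0,0,0.15],0],[[0,0,0],[0,0,0.15],0],[[0,0,0],[0,0,0],0],[[0,0,0],[0,0,0],0]]}}

```text
time_s: 8.73
eef_pos: [0.4781, 0.0966, 0.1347]
orientation: [0.41, 3.113, 0.0]
force: [-2.9, -0.8, 10.2]
grip_width: -0.0004
gripper_force: 5.3
```

```bash
python3 lid.py; python3 -c "
from h import *
print(bot.sense()['force'])"
```

```text
lid plane [0.008 0.002 0.107] 1537
[-1.86576082 -0.19057873  9.73665849]
```

Request:
{"api": "send_rows", "payload": {"deltas": [[[0,0,0],[0,0,-1.0],0],[[0,0,0],[0,0,-2.5],0],[[0,0,0],[0,0,-2.5],0],[[0,0,0],[0,0,-2.5],1],[[0,0,0],[0,0,0],1],[[0,0,0],[0,0,0],1],[[0,0,0],[0,0,0],1],[[0,0,0],[0,0,0],1]]}}

```text
time_s: 9.45
eef_pos: [0.4762, 0.0965, 0.2165]
orientation: [-0.41, -3.112, 0.001]
force: [-0.4, -0.2, 0.4]
grip_width: 0.0608
gripper_force: 0.0
```

```bash
python3 lid.py
python3 - <<'E'
from h import *
s=bot.sense();print(s['eef_pos'],s['grip_width'],s['joints'].round(3))
p,d,W,c=snap('wrist','w2.png');P=pts(d,W,c);t=T();Q=(P-t[:3,3])@t[:3,:3]
np.savez('w2.npz',p=p,d=d,P=P,Q=Q)
p,d,W,c=snap('side');np.savez('s5.npz',p=p,P=pts(d,W,c))
P=pts(d,W,c)
m=(p.max(-1)<50)&(P[...,2]>.125)&(P[...,2]<.175)&(np.hypot(P[...,0]-.472,P[...,1]-.1)<.03)
print('side knob',m.sum(),P[m].min(0),P[m].max(0))
E
```

```text
lid plane [0.005 0.003 0.107] 1540
[0.47614225 0.09646302 0.21635657] 0.06766575044461205 [ 0.067  0.029 -0.31   1.235 -0.     0.329]
side knob 268 [0.4492556  0.07689687 0.12509378] [0.48868071 0.11724275 0.16053894]
```

View pics/w2.png

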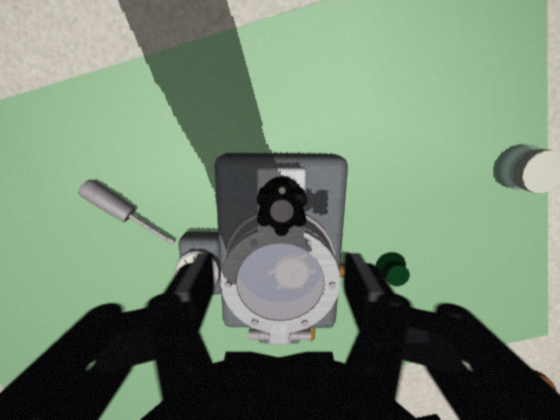

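Run:
```python
from h import *
z=np.load('w2.npz');p=z['p'];P=z['P'];Q=z['Q']
m=(p.max(-1)<45)&(P[...,2]>.14)&(P[...,2]<.168);m[:160]=0;m[245:]=0;m[:,:240]=0;m[:,320:]=0
vv,uu=np.nonzero(m);pix=np.c_[uu,vv].astype(np.float32)
print('pix circle',cv2.minEnclosingCircle(pix))
q=P[m];print(m.sum(),np.median(q[:,2]))
h=m&(abs(P[...,2]-np.median(q[:,2]))<.005)
(c,r)=cv2.minEnclosingCircle(P[h][:,:2].astype(np.float32));print('world top circle',c,r)
(c,r)=cv2.minEnclosingCircle(Q[h][:,:2].astype(np.float32));print('tool',c,r)
# lobe phase
a=P[h][:,:2]-np.array(cv2.minEnclosingCircle(P[h][:,:2].astype(np.float32))[0]);rr=np.hypot(*a.T);th=np.degrees(np.arctan2(a[:,1],a[:,0]))+14.85
g=rr>.019;print('phase deg',np.degrees(np.angle(np.exp(6j*np.radians(th[g])).mean()))/6)
for v in range(244,285,5):
    print(v,[tuple((Q[v,u]*1e3).astype(int)) for u in(190,198,206,350,358,366)])
```

```text
pix circle ((281.3155212402344, 207.3548126220703), 28.385419845581055)
1503 0.1564797338372175
world top circle (0.47173306345939636, 0.10075663030147552) 0.021843060851097107
tool (0.00530141219496727, 0.0030159540474414825) 0.021841969341039658
phase deg -1.0547173253001658
244 [(np.int64(-75), np.int64(-107), np.int64(173)), (np.int64(-74), np.int64(-97), np.int64(172)), (np.int64(-75), np.int64(-88), np.int64(174)), (np.int64(-94), np.int64(99), np.int64(216)), (np.int64(-94), np.int64(110), np.int64(215)), (np.int64(-95), np.int64(121), np.int64(217))]
249 [(np.int64(-82), np.int64(-107), np.int64(173)), (np.int64(-81), np.int64(-97), np.int64(172)), (np.int64(-81), np.int64(-88), np.int64(173)), (np.int64(-101), np.int64(99), np.int64(215)), (np.int64(-102), np.int64(111), np.int64(216)), (np.int64(-102), np.int64(122), np.int64(216))]
254 [(np.int64(-82), np.int64(-104), np.int64(161)), (np.int64(11), np.int64(-38), np.int64(-28)), (np.int64(11), np.int64(-34), np.int64(-28)), (np.int64(11), np.int64(35), np.int64(-28)), (np.int64(12), np.int64(39), np.int64(-29)), (np.int64(
[... 996 characters left out ...]
), np.int64(-37)), (np.int64(4), np.int64(34), np.int64(-35)), (np.int64(11), np.int64(34), np.int64(-47)), (np.int64(11), np.int64(37), np.int64(-48))]
279 [(np.int64(11), np.int64(-35), np.int64(-52)), (np.int64(9), np.int64(-33), np.int64(-49)), (np.int64(2), np.int64(-33), np.int64(-37)), (np.int64(1), np.int64(35), np.int64(-34)), (np.int64(9), np.int64(34), np.int64(-49)), (np.int64(11), np.int64(36), np.int64(-52))]
284 [(np.int64(12), np.int64(-34), np.int64(-56)), (np.int64(8), np.int64(-32), np.int64(-50)), (np.int64(0), np.int64(-32), np.int64(-38)), (np.int64(0), np.int64(34), np.int64(-36)), (np.int64(7), np.int64(34), np.int64(-48)), (np.int64(11), np.int64(35), np.int64(-55))]
```

Request:
{"api": "send_rows", "payload": {"deltas": [[[0,0,0],[0.3,0.1,2.5],1],[[0,0,0],[0.2,0.1,2.5],1],[[0,0,0],[0,0,2.5],1],[[0,0,0],[0,0,1.6],1],[[0,0,0],[0,0,0.8],1],[[0,0,0],[0,0,0.5],1],[[0,0,0],[0,0,0],1]]}}

```text
time_s: 10.18
eef_pos: [0.4723, 0.0997, 0.1129]
orientation: [-0.41, -3.113, 0.001]
force: [0.2, 0.2, 0.9]
grip_width: 0.0853
gripper_force: 0.0
```

```bash
python3 lid.py
python3 - <<'E'
from h import *
s=bot.sense();print(s['eef_pos'],s['grip_width'],s['force'].round(1),s['torque'].round(2))
p,d,W,c=snap('wrist','w3.png');P=pts(d,W,c);t=T();Q=(P-t[:3,3])@t[:3,:3]*1e3
m=(p.max(-1)<45)&(P[...,2]>.14)&(P[...,2]<.168)&(np.hypot(P[...,0]-.472,P[...,1]-.1)<.03)
h=m&(abs(P[...,2]-np.median(P[m][:,2]))<.005)
print('tool',cv2.minEnclosingCircle(Q[h][:,:2].astype(np.float32)),np.median(P[m][:,2]))
for v in range(238,262,4):print(v,[tuple(Q[v,u].astype(int)) for u in(176,184,192,200,354,362,370,378)])
E
```

```text
lid plane [0.003 0.001 0.108] 1469
[0.47320491 0.09978186 0.11399537] 0.08553755669034546 [ 0.7 -1.  -0.2] [ 0.    0.03 -0.02]
tool ((2.177366018295288, 0.40897586941719055), 21.803688049316406) 0.1563081157986983
238 [(np.int64(-40), np.int64(-101), np.int64(114)), (np.int64(-41), np.int64(-93), np.int64(114)), (np.int64(-18), np.int64(-69), np.int64(62)), (np.int64(-17), np.int64(-61), np.int64(59)), (np.int64(-17), np.int64(61), np.int64(60)), (np.int64(-17), np.int64(67), np.int64(61)), (np.int64(-41), np.int64(92), np.int64(115)), (np.int64(-41), np.int64(100), np.int64(114))]
242 [(np.int64(-45), np.int64(-102), np.int64(115)), (np.int64(-45), np.int64(-93), np.int64(114)), (np.int64(-21), np.int64(-69), np.int64(62)), (np.int64(-21), np.int64(-62), np.int64(60)), (np.int64(-21), np.int64(61), np.int64(60)), (np.int64(-21), np.int64(67), np.int64(60)), (np.int64(-45), np.int64(92), np.int64(115)), (np.int64(-45), np.int64(100), np.int64(115))]
246 [(np.int64(-50), np.int64(-103), np.int64(116)), (np.int64(-49), np.int64(-94), np.int64(114)), (np.int64(-25), np.int64(-69), np.in
[... 663 characters left out ...]
)), (np.int64(-59), np.int64(-95), np.int64(116)), (np.int64(-32), np.int64(-70), np.int64(62)), (np.int64(-31), np.int64(-63), np.int64(60)), (np.int64(-31), np.int64(62), np.int64(59)), (np.int64(-32), np.int64(69), np.int64(62)), (np.int64(-58), np.int64(93), np.int64(114)), (np.int64(-58), np.int64(101), np.int64(115))]
258 [(np.int64(-63), np.int64(-104), np.int64(115)), (np.int64(-63), np.int64(-95), np.int64(114)), (np.int64(-36), np.int64(-71), np.int64(63)), (np.int64(-35), np.int64(-63), np.int64(60)), (np.int64(-34), np.int64(62), np.int64(59)), (np.int64(-36), np.int64(69), np.int64(62)), (np.int64(-63), np.int64(94), np.int64(115)), (np.int64(-63), np.int64(102), np.int64(115))]
```

View pics/w3.png

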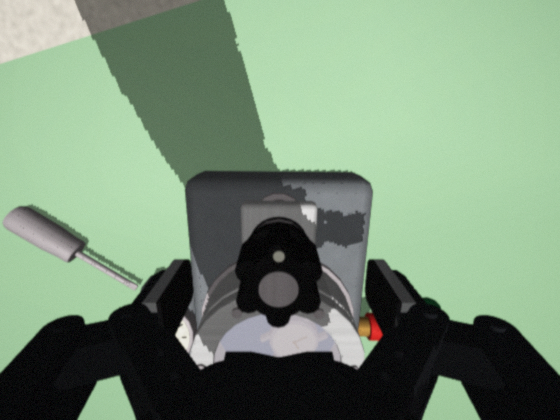

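Request:
{"api": "send_rows", "payload": {"deltas": [[[0,0,0],[0.2,0,0.3],1],[[0,0,0],[0,0,0],0],[[0,0,0],[0,0,0],0],[[0,0,0],[0,0,0],0],[[0,0,0],[0,0,0],0],[[0,0,0],[0,0,0],0],[[0,0,0],[0,0,0],0],[[0,0,0],[0,0,0],0]], "grip_force": 35}}

```text
time_s: 10.95
eef_pos: [0.4714, 0.1001, 0.1111]
orientation: [0.41, 3.114, -0.001]
force: [0.4, -1.5, 0.3]
grip_width: 0.0387
gripper_force: 38.0
```

```bash
cat > st.py <<'E'
from h import *
s=bot.sense();t=T();print('z',s['eef_pos'].round(4),'w',round(float(s['grip_width']),4),'F',s['force'].round(1),'tq',s['torque'].round(2),'j6',s['joints'][5].round(3),'yaw',np.degrees(np.arctan2(t[1,1],t[0,1])).round(1),'tilt',t[:3,2].round(3))
E
python3 st.py
```

```text
z [0.4714 0.1001 0.1111] w 0.0387 F [ 0.4 -1.5  0.3] tq [-0.22 -0.08 -0.02] j6 0.337 yaw 75.0 tilt [ 0.001 -0.    -1.   ]
```

Request:
{"api": "send_rows", "payload": {"deltas": [[[0,0,0],[0,0,0.15],0],[[0,0,0],[0,0,0.15],0],[[0,0,0],[0,0,0.1],0],[[0,0,0],[0,0,0],0],[[0,0,0],[0,0,0],0]]}}

```text
time_s: 11.37
eef_pos: [0.4714, 0.1001, 0.1074]
orientation: [0.41, 3.114, -0.001]
force: [-0.9, -1.6, 5.2]
grip_width: 0.0387
gripper_force: 38.9
```

Request:
{"api": "send_rows", "payload": {"deltas": [[[0,0,0],[0,0,0.06],0],[[0,0,0],[0,0,0.05],0],[[0,0,0],[0,0,0],0],[[0,0,0],[0,0,0],0]]}}

```text
time_s: 11.7
eef_pos: [0.4715, 0.1001, 0.1072]
orientation: [0.41, 3.114, -0.001]
force: [-3.3, -3.3, 11.4]
grip_width: 0.0385
gripper_force: 39.3
```

Request:
{"api": "send_rows", "payload": {"deltas": [[[0,0,-0.05],[0,0,-0.015],0],[[0,0,-0.05],[0,0,-0.015],0],[[0,0,-0.05],[0,0,-0.01],0],[[0,0,-0.05],[0,0,-0.01],0],[[0,0,0],[0,0,0],0]]}}

```text
time_s: 12.12
eef_pos: [0.4714, 0.0999, 0.1076]
orientation: [0.095, 3.139, -0.002]
force: [-2.6, -2.9, 10.5]
grip_width: 0.0387
gripper_force: 39.3
```

```bash
python3 st.py
```

```text
z [0.4714 0.0999 0.1076] w 0.0387 F [-2.6 -2.9 10.5] tq [-0.5   0.65  0.03] j6 0.136 yaw 86.5 tilt [ 0.001 -0.001 -1.   ]
```

Request:
{"api": "send_rows", "payload": {"deltas": [[[0,0,-0.05],[0,0,-0.01],0],[[0,0,-0.05],[0,0,-0.01],0],[[0,0,-0.05],[0,0,-0.01],0],[[0,0,-0.05],[0,0,-0.01],0],[[0,0,0],[0,0,0],0]]}}

```text
time_s: 12.53
eef_pos: [0.4714, 0.0996, 0.108]
orientation: [-0.219, 3.133, -0.003]
force: [-3.2, -3.2, 10.3]
grip_width: 0.0387
gripper_force: 39.2
```

Request:
{"api": "send_rows", "payload": {"deltas": [[[0,0,-0.05],[0,0,-0.01],0],[[0,0,-0.05],[0,0,-0.01],0],[[0,0,0],[0,0,0],0]]}}

```text
time_s: 12.78
eef_pos: [0.4714, 0.0995, 0.1081]
orientation: [-0.375, 3.119, -0.003]
force: [-3.7, -4.6, 9.3]
grip_width: 0.0387
gripper_force: 39.2
```

Request:
{"api": "send_rows", "payload": {"deltas": [[[0,0,-0.05],[0,0,-0.01],0],[[0,0,-0.05],[0,0,-0.01],0],[[0,0,0],[0,0,0],0]]}}

```text
time_s: 13.03
eef_pos: [0.4715, 0.0994, 0.1082]
orientation: [-0.531, 3.096, -0.004]
force: [-2.7, -4.5, 9.0]
grip_width: 0.0387
gripper_force: 39.1
```

Request:
{"api": "send_rows", "payload": {"deltas": [[[0,0,-0.05],[0,0,-0.01],0],[[0,0,-0.05],[0,0,-0.01],0],[[0,0,0],[0,0,0],0]]}}

```text
time_s: 13.28
eef_pos: [0.4715, 0.0993, 0.1081]
orientation: [-0.685, 3.066, -0.004]
force: [-0.3, -4.1, 7.1]
grip_width: 0.0387
gripper_force: 38.9
```

Request:
{"api": "send_rows", "payload": {"deltas": [[[0,0,-0.05],[0,0,-0.01],0],[[0,0,-0.05],[0,0,-0.01],0],[[0,0,0],[0,0,0],0]]}}

```text
time_s: 13.53
eef_pos: [0.4715, 0.0991, 0.1077]
orientation: [0.836, -3.028, 0.005]
force: [-0.1, -5.9, 4.3]
grip_width: 0.0385
gripper_force: 38.6
```

Request:
{"api": "send_rows", "payload": {"deltas": [[[0,0,0],[0,0,0.07],0],[[0,0,0],[0,0,0.07],0],[[0,0,0],[0,0,0],0],[[0,0,0],[0,0,0],0]]}}

```text
time_s: 13.87
eef_pos: [0.4715, 0.0992, 0.1066]
orientation: [0.833, -3.029, 0.005]
force: [-0.7, -5.0, 4.1]
grip_width: 0.0391
gripper_force: 38.8
```

Request:
{"api": "send_rows", "payload": {"deltas": [[[0,0,0],[0,0,0.07],0],[[0,0,0],[0,0,0.07],0],[[0,0,0],[0,0,0.07],0],[[0,0,0],[0,0,0],0],[[0,0,0],[0,0,0],0]]}}

```text
time_s: 14.28
eef_pos: [0.4715, 0.0992, 0.1041]
orientation: [0.832, -3.029, 0.005]
force: [0.1, -5.5, 3.5]
grip_width: 0.0386
gripper_force: 38.6
```

Request:
{"api": "send_rows", "payload": {"deltas": [[[0,0,0],[0,0,0.07],0],[[0,0,0],[0,0,0.07],0],[[0,0,0],[0,0,0],0],[[0,0,0],[0,0,0],0]]}}

```text
time_s: 14.62
eef_pos: [0.4715, 0.0992, 0.103]
orientation: [0.832, -3.029, 0.005]
force: [0.4, -5.5, 3.9]
grip_width: 0.0385
gripper_force: 38.7
```

Request:
{"api": "send_rows", "payload": {"deltas": [[[0,0,0],[0,0,0.05],0],[[0,0,0],[0,0,0.05],0],[[0,0,0],[0,0,0],0],[[0,0,0],[0,0,0],0]]}}

```text
time_s: 14.95
eef_pos: [0.4716, 0.0992, 0.1028]
orientation: [-0.832, 3.029, -0.005]
force: [-2.6, -5.3, 10.5]
grip_width: 0.0384
gripper_force: 39.2
```

```bash
python3 st.py
```

```text
z [0.4716 0.0992 0.1028] w 0.0384 F [-2.6 -5.3 10.5] tq [-1.15  0.52 -0.03] j6 -0.461 yaw 120.7 tilt [ 0.001 -0.003 -1.   ]
```

Request:
{"api": "send_rows", "payload": {"deltas": [[[0,0,0.06],[0,0,0.011],0],[[0,0,0.06],[0,0,0.011],0],[[0,0,0.06],[0,0,0.011],0],[[0,0,0.06],[0,0,0.011],0],[[0,0,0.06],[0,0,0.011],0],[[0,0,0],[0,0,0],0]]}}

```text
time_s: 15.45
eef_pos: [0.4714, 0.0995, 0.1021]
orientation: [-0.367, 3.12, -0.003]
force: [-2.4, -4.6, 8.9]
grip_width: 0.0388
gripper_force: 39.2
```

Request:
{"api": "send_rows", "payload": {"deltas": [[[0,0,0.06],[0,0,0.011],0],[[0,0,0.06],[0,0,0.011],0],[[0,0,0.06],[0,0,0.011],0],[[0,0,0.06],[0,0,0.011],0],[[0,0,0.06],[0,0,0.011],0],[[0,0,0],[0,0,0],0]]}}

```text
time_s: 15.95
eef_pos: [0.4714, 0.0999, 0.1016]
orientation: [0.103, 3.139, -0.002]
force: [-3.7, -3.0, 9.5]
grip_width: 0.0385
gripper_force: 39.2
```

```bash
python3 st.py
```

```text
z [0.4714 0.0999 0.1016] w 0.0385 F [-3.7 -3.   9.5] tq [-0.67  0.57 -0.09] j6 0.141 yaw 86.2 tilt [ 0.001 -0.001 -1.   ]
```

Request:
{"api": "send_rows", "payload": {"deltas": [[[0,0,0.06],[0,0,0.011],0],[[0,0,0.06],[0,0,0.011],0],[[0,0,0.06],[0,0,0.011],0],[[0,0,0.06],[0,0,0.011],0],[[0,0,0.06],[0,0,0.011],0],[[0,0,0],[0,0,0],0]]}}

```text
time_s: 16.45
eef_pos: [0.4715, 0.1003, 0.101]
orientation: [0.571, 3.089, 0.0]
force: [-1.6, -2.4, 8.9]
grip_width: 0.0385
gripper_force: 39.2
```

Request:
{"api": "send_rows", "payload": {"deltas": [[[0,0,0.06],[0,0,0.011],0],[[0,0,0.06],[0,0,0.011],0],[[0,0,0.06],[0,0,0.011],0],[[0,0,0.06],[0,0,0.011],0],[[0,0,0.06],[0,0,0.011],0],[[0,0,0],[0,0,0],0]]}}

```text
time_s: 16.95
eef_pos: [0.4717, 0.1006, 0.1005]
orientation: [1.025, 2.969, 0.002]
force: [-2.7, -2.2, 9.0]
grip_width: 0.0387
gripper_force: 39.1
```

Request:
{"api": "send_rows", "payload": {"deltas": [[[0,0,0.06],[0,0,0.011],0],[[0,0,0.06],[0,0,0.011],0],[[0,0,0.06],[0,0,0.011],0],[[0,0,0.06],[0,0,0.011],0],[[0,0,0.06],[0,0,0.011],0],[[0,0,0],[0,0,0],0]]}}

```text
time_s: 17.45
eef_pos: [0.472, 0.1009, 0.1]
orientation: [1.457, 2.782, 0.003]
force: [-0.7, -0.6, 7.5]
grip_width: 0.0388
gripper_force: 39.0
```

```bash
python3 st.py
```

```text
z [0.472  0.1009 0.1   ] w 0.0388 F [-0.7 -0.6  7.5] tq [-0.26  0.29 -0.04] j6 1.041 yaw 34.7 tilt [ 0.002  0.001 -1.   ]
```

Request:
{"api": "send_rows", "payload": {"deltas": [[[0,0,0.06],[0,0,0.012],0],[[0,0,0.06],[0,0,0.012],0],[[0,0,0.06],[0,0,0.012],0],[[0,0,0.06],[0,0,0.012],0],[[0,0,0.06],[0,0,0.012],0],[[0,0,0],[0,0,0],0]]}}

```text
time_s: 17.95
eef_pos: [0.4724, 0.1011, 0.0994]
orientation: [1.857, 2.533, 0.004]
force: [-0.6, -0.7, 7.5]
grip_width: 0.0387
gripper_force: 39.0
```

```bash
python3 st.py
```

```text
z [0.4724 0.1011 0.0994] w 0.0387 F [-0.6 -0.7  7.5] tq [-0.09  0.16 -0.06] j6 1.341 yaw 17.5 tilt [ 0.002  0.002 -1.   ]
```

Request:
{"api": "send_rows", "payload": {"deltas": [[[0,0,0.05],[0,0,0.01],0],[[0,0,0.05],[0,0,0.01],0],[[0,0,0],[0,0,0],0]]}}

```text
time_s: 18.2
eef_pos: [0.4725, 0.1011, 0.0992]
orientation: [1.98, 2.437, 0.005]
force: [-1.1, 0.3, 7.0]
grip_width: 0.0387
gripper_force: 38.9
```

```bash
python3 st.py
```

```text
z [0.4725 0.1011 0.0992] w 0.0387 F [-1.1  0.3  7. ] tq [-0.13  0.12 -0.04] j6 1.44 yaw 11.8 tilt [ 0.003  0.002 -1.   ]
```

Request:
{"api": "send_rows", "payload": {"deltas": [[[0,0,0.05],[0,0,0.01],0],[[0,0,0.05],[0,0,0.01],0],[[0,0,0],[0,0,0],0]]}}

```text
time_s: 18.45
eef_pos: [0.4726, 0.1011, 0.0991]
orientation: [2.1, 2.336, 0.005]
force: [0.4, -0.6, 6.6]
grip_width: 0.0385
gripper_force: 38.9
```

```bash
python3 st.py
```

```text
z [0.4726 0.1011 0.0991] w 0.0385 F [ 0.4 -0.6  6.6] tq [-0.12  0.03 -0.03] j6 1.54 yaw 6.1 tilt [ 0.003  0.002 -1.   ]
```

Request:
{"api": "send_rows", "payload": {"deltas": [[[0,0,0.05],[0,0,0.01],0],[[0,0,0.05],[0,0,0.01],0],[[0,0,0],[0,0,0],0]]}}

```text
time_s: 18.7
eef_pos: [0.4728, 0.1011, 0.099]
orientation: [2.214, 2.228, 0.006]
force: [0.3, -0.8, 7.1]
grip_width: 0.0384
gripper_force: 38.9
```

```bash
python3 st.py
```

```text
z [0.4728 0.1011 0.099 ] w 0.0384 F [ 0.3 -0.8  7.1] tq [-0.11  0.09  0.02] j6 1.64 yaw 0.4 tilt [ 0.003  0.002 -1.   ]
```

Request:
{"api": "send_rows", "payload": {"deltas": [[[0,0,0.05],[0,0,0.01],0],[[0,0,0.05],[0,0,0.01],0],[[0,0,0],[0,0,0],0]]}}

```text
time_s: 18.95
eef_pos: [0.4729, 0.1011, 0.099]
orientation: [2.322, 2.114, 0.006]
force: [0.6, 0.1, 8.9]
grip_width: 0.0384
gripper_force: 39.0
```

```bash
python3 st.py
```

```text
z [0.4729 0.1011 0.099 ] w 0.0384 F [0.6 0.1 8.9] tq [-0.17  0.12  0.01] j6 1.74 yaw -5.4 tilt [ 0.003  0.002 -1.   ]
```

Request:
{"api": "send_rows", "payload": {"deltas": [[[0,0,0.05],[0,0,0.01],0],[[0,0,0.05],[0,0,0.01],0],[[0,0,0],[0,0,0],0]]}}

```text
time_s: 19.2
eef_pos: [0.4731, 0.1011, 0.099]
orientation: [2.425, 1.995, 0.006]
force: [-0.5, -0.4, 10.0]
grip_width: 0.0388
gripper_force: 39.1
```

```bash
python3 st.py
```

```text
z [0.4731 0.1011 0.099 ] w 0.0388 F [-0.5 -0.4 10. ] tq [-0.17  0.21 -0.01] j6 1.84 yaw -11.1 tilt [ 0.004  0.002 -1.   ]
```

Request:
{"api": "send_rows", "payload": {"deltas": [[[0,0,0],[0,0,-0.08],0],[[0,0,0],[0,0,-0.07],0],[[0,0,0],[0,0,0],0],[[0,0,0],[0,0,0],0]]}}

```text
time_s: 19.53
eef_pos: [0.473, 0.101, 0.0994]
orientation: [2.423, 1.998, 0.006]
force: [4.7, 1.5, 3.0]
grip_width: 0.0386
gripper_force: 38.4
```

```bash
python3 st.py
```

```text
z [0.473  0.101  0.0994] w 0.0386 F [4.7 1.5 3. ] tq [ 0.14 -0.91  0.  ] j6 1.838 yaw -11.0 tilt [ 0.003  0.002 -1.   ]
```

Request:
{"api": "send_rows", "payload": {"deltas": [[[0,0,0.05],[0,0,0.01],0],[[0,0,0.05],[0,0,0.01],0],[[0,0,0],[0,0,0],0]]}}

```text
time_s: 19.78
eef_pos: [0.4731, 0.101, 0.0992]
orientation: [2.52, 1.874, 0.006]
force: [5.2, 1.4, 1.3]
grip_width: 0.0391
gripper_force: 38.4
```

```bash
python3 st.py
```

```text
z [0.4731 0.101  0.0992] w 0.0391 F [5.2 1.4 1.3] tq [ 0.31 -1.15 -0.04] j6 1.938 yaw -16.7 tilt [ 0.004  0.002 -1.   ]
```

Request:
{"api": "send_rows", "payload": {"deltas": [[[0,0,0.05],[0,0,0.01],0],[[0,0,0.05],[0,0,0.01],0],[[0,0,0],[0,0,0],0]]}}

```text
time_s: 20.03
eef_pos: [0.4732, 0.1009, 0.099]
orientation: [2.61, 1.746, 0.006]
force: [5.4, 2.1, 2.1]
grip_width: 0.0386
gripper_force: 38.4
```

```bash
python3 st.py
```

```text
z [0.4732 0.1009 0.099 ] w 0.0386 F [5.4 2.1 2.1] tq [ 0.25 -1.15 -0.07] j6 2.038 yaw -22.4 tilt [ 0.004  0.001 -1.   ]
```

Request:
{"api": "send_rows", "payload": {"deltas": [[[0,0,0.05],[0,0,0],0],[[0,0,0.05],[0,0,0],0],[[0,0,0],[0,0,0],0]]}}

```text
time_s: 20.28
eef_pos: [0.4733, 0.1008, 0.099]
orientation: [2.694, 1.614, 0.007]
force: [5.6, 1.8, 2.4]
grip_width: 0.0388
gripper_force: 38.3
```

```bash
python3 st.py
```

```text
z [0.4733 0.1008 0.099 ] w 0.0388 F [5.6 1.8 2.4] tq [ 0.23 -1.26 -0.02] j6 2.138 yaw -28.2 tilt [ 0.004  0.001 -1.   ]
```

Request:
{"api": "send_rows", "payload": {"deltas": [[[0,0,0.05],[0,0,0],0],[[0,0,0.05],[0,0,0],0],[[0,0,0.05],[0,0,0],0],[[0,0,0],[0,0,0],0]]}}

```text
time_s: 20.62
eef_pos: [0.4735, 0.1007, 0.0989]
orientation: [2.808, 1.407, 0.007]
force: [6.4, 1.3, 0.0]
grip_width: 0.0386
gripper_force: 38.2
```

```bash
python3 st.py
```

```text
z [0.4735 0.1007 0.0989] w 0.0386 F [6.4 1.3 0. ] tq [ 0.17 -1.37 -0.05] j6 2.288 yaw -36.8 tilt [ 0.004  0.001 -1.   ]
```

Request:
{"api": "send_rows", "payload": {"deltas": [[[0,0,0.05],[0,0,0],0],[[0,0,0.05],[0,0,0],0],[[0,0,0],[0,0,0],0],[[0,0,0],[0,0,0],0]]}}

```text
time_s: 20.95
eef_pos: [0.4735, 0.1006, 0.0988]
orientation: [2.874, 1.267, 0.007]
force: [7.5, 0.9, -0.5]
grip_width: 0.039
gripper_force: 38.1
```

```bash
python3 st.py
```

```text
z [0.4735 0.1006 0.0988] w 0.039 F [ 7.5  0.9 -0.5] tq [ 0.08 -1.46 -0.07] j6 2.387 yaw -42.4 tilt [ 0.004  0.001 -1.   ]
```

Request:
{"api": "send_rows", "payload": {"deltas": [[[0,0,0],[0,0,-0.05],0],[[0,0,0],[0,0,-0.05],0],[[0,0,0],[0,0,0],0],[[0,0,0],[0,0,0],0]]}}

```text
time_s: 21.28
eef_pos: [0.4735, 0.1006, 0.0989]
orientation: [2.874, 1.267, 0.007]
force: [8.4, 1.3, -5.5]
grip_width: 0.0388
gripper_force: 37.5
```

```bash
python3 st.py
```

```text
z [0.4735 0.1006 0.0989] w 0.0388 F [ 8.4  1.3 -5.5] tq [ 0.19 -2.   -0.04] j6 2.386 yaw -42.4 tilt [ 0.004  0.001 -1.   ]
```

Request:
{"api": "send_rows", "payload": {"deltas": [[[0,0,0],[0,0,0.07],0],[[0,0,0],[0,0,0],0.7],[[0,0,0],[0,0,0],0.7],[[0,0,0],[0,0,0],0.7],[[0,0,0],[0,0,0],0.8],[[0,0,0],[0,0,0],0.8],[[0,0,0],[0,0,0],0.8]]}}

```text
time_s: 21.87
eef_pos: [0.4705, 0.1003, 0.0984]
orientation: [-2.875, -1.266, 0.002]
force: [-0.7, 0.6, 0.3]
grip_width: 0.068
gripper_force: 0.0
```

Request:
{"api": "send_rows", "payload": {"deltas": [[[0,0,0],[0,0,-1.0],0.8],[[0,0,0],[0,0,-2.0],0.8],[[0,0,0],[0,0,-2.5],0.8],[[0,0,0],[0,0,-2.5],0.8],[[0,0,0],[0,0,-2.5],0.8],[[0,0,0],[0,0,0],0.8],[[0,0,0],[0,0,0],0.8]]}}

```text
time_s: 22.45
eef_pos: [0.4728, 0.1004, 0.2063]
orientation: [2.873, 1.266, 0.007]
force: [-0.3, 0.3, 0.5]
grip_width: 0.0682
gripper_force: 0.0
```

```bash
python3 lid.py
python3 - <<'E'
from h import *
s=bot.sense();print(s['eef_pos'],s['grip_width'],s['force'].round(1))
p,d,W,c=snap('wrist','w4.png');P=pts(d,W,c)
m=(p.max(-1)<45)&(P[...,2]>.125)&(P[...,2]<.168)&(np.hypot(P[...,0]-.472,P[...,1]-.1)<.024)
print(m.sum(),np.median(P[m][:,2]),np.median(P[m],0))
h=m&(abs(P[...,2]-np.median(P[m][:,2]))<.005)
cc,r=cv2.minEnclosingCircle(P[h][:,:2].astype(np.float32));print(cc,r)
a=P[h][:,:2]-np.array(cc);rr=np.hypot(*a.T);th=np.arctan2(a[:,1],a[:,0])+np.radians(14.85)
g=rr>.019;ph=np.angle(np.exp(6j*th[g]).mean())/6;print('phase ccw rad mod 1.047',ph, 'expected',[-2.05+1.047*2])
E
```

```text
lid plane [ 0.005 -0.001  0.107] 1525
[0.47151387 0.10034216 0.20458545] 0.06807079764444844 [-1.   0.4  0.1]
1550 0.14368369502711495 [0.47468271 0.10363181 0.1436837 ]
(0.4723946154117584, 0.10095380991697311) 0.021678799763321877
phase ccw rad mod 1.047 0.03220249215551625 expected [0.04400000000000004]
```

```bash
python3 -c "
from cell import ticket
print(ticket.hand_in())"
```

```text
the job is handed in; nothing more can be done
None
```

The job is handed in, with no verdict returned: the lid is shut, the thread dropped in about 0.8 rad backwards, the knob is home (top 12.6 mm lower) and finger-tight at an estimated 0.35–0.4 rad past hub contact (about 15 N, not measured), and it is released; note that the fingertips stand about 20 mm behind the reported TCP, not 19 mm ahead, so my first pushes on the knob missed and I corrected by camera and contact.

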